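Set the bench air valve to half open

ROBOT

A 6-joint arm with a two-finger parallel gripper is mounted at the origin on the work surface. World frame = base frame: x ahead of the robot, y to its left, z up, the work surface at z = 0. Lengths are in m, angles in rad, forces in N, time in s.
With the tool pointing down it reaches from about 0.35 to 0.85 m from the base axis. Payload 8.1 kg.
Tool frame: the origin (TCP) lies on the mounting face of the last link; the fingertips stand 186 mm ahead of it and the grasp point (between the pads) lies 167 mm ahead of it; z points along the fingers, y is the line along which they close (so a half turn about z gives the same grasp; the last joint's range is limited). The gripper opens to 93 mm and grips with 3 to 60 N. Pads are 15 mm wide; open, the fingers measure 128 mm over their backs; the gripper's body (75 mm by 188 mm) begins 65 mm behind the grasp point.
Start: joints at [1.036, 0.13, 1.488, -0, 1.523, -0.085], TCP at [0.261, 0.54, 0.405] pointing down, gripper open.
Joint ranges: [-2.96, 2.96], [-0.89, 2.26], [0.02, 2.5], [-1.34, 4.48], [0, 2.73], [-2.66, 2.66]. Speed limits (rad/s): [2.39, 2.39, 2.79, 3.14, 3.14, 3.14].

INTERFACE

Orientations are given as a rotation vector (axis times angle).
In Python, from plant import read_state, read_camera, camera_params, close_job gives the robot as it stands. The module is installed in compiled form; this text tells all that it offers.
- The arm moves only by the tool servo_tool, never from a script. Its argument "increments" is a list of rows, each an object with "slide": the shift along the tool's x, y, z in mm, a list of three; "dr": the turn, a rotation vector about the tool's x, y, z in rad, a list of three; "jaw": the closure, from 0 (fully open) to 1 (shut). In form: [{"slide": [x, y, z], "dr": [ax, ay, az], "jaw": jaw}, ...]. A call has 1 to 20 rows; each row is the pose to reach, as a shift and turn from the pose commanded when the call began, along the tool's axes at that moment; what a row does not reach only later rows make up. A row lasts 1/10 s, in which the tool goes at most 50 mm and 8.59 degrees, less where a joint would pass 70% of its speed; a pose out of reach is approached as far as the arm can. A call with a gripper value outside its range is refused whole. The fingers move at their own pace and stop on an object; "force" is the grip in N (left out, the last holds). Time passes only in rows, so rows that repeat a pose let the fingers close. It gives the time, the measured TCP pose, the force, the opening and the grip force at its end, in the units of the state.
- read_state(): the state, without advancing time (a new reading comes with each control period).
- read_camera(name): name is "scene" or "side" or "wrist"; returns (picture, depth): 400x640x3 uint8, red, green, blue; 400x640 float32, m along the optical axis (not along the pixel's ray), 0 where there is no reading.
- camera_params(name): a dict with "fx", "fy", "cx", "cy" (pixels), "k1" (the pictures are not rectified: a ray, as slopes to the right and down, at radius r is drawn at 1 + k1 r^2 times it, then the intrinsics apply), "rvec" (rotation vector, rad) and "tvec" (3), from world to camera coordinates, as OpenCV has them. Camera axes: x right, y down, z forward; pixel columns grow to the right and rows downward; lengths in m; the calibration is good to about 2 mm. A picture is of the moment at which its call begins: read the wrist's pose just before it. camera_params takes no time and is no camera call; for the wrist camera it gives the pose at the moment of the call.
- close_job(): hands the job in; it is judged then, once.
The state is a dict: "t": time; "q": joint angles; "dq": joint speeds; "joint_torque": joint torques, N m; "tool_pos": TCP position; "orientation": TCP orientation; "force": force on the tool from outside, world axes, zero at the start; "wrist_torque": the same for the moment, N m; "opening": finger opening in m; "gripper_force": force on a finger pad.
Only numpy, scipy, OpenCV 4.12 (cv2) and the standard library are available. Lean on these libraries where they do the work, as an engineer would, in place of code of your own. Each camera call takes 0.05 s, during which the arm holds its last target. There are 200 camera calls.

TASK

Set the air valve with the straight bar handle to half open for blowing off the next axle bolt: turn the bar anticlockwise, seen from above, until it stands at 45 degrees, midway between straight across its pipe (shut) and along its pipe (fully open), then let go. Leave the valve with the round handwheel as it is set.

Things in the scene. Friction and masses are not known exactly. Their poses are not given: they have to be found in the camera images.
- bar_handle (a joint): opening angle of the bar-handled ball valve, rad: 0 = shut (bar straight across the pipe, against a stop), 1.571 = fully open (bar along the pipe, against a stop); grows as the bar turns anticlockwise seen from above. It starts shut or up to 0.35 rad open. The axis is vertical through the bar's middle. About 0.2 N m of friction; it stays where it is left
- bar_grip (a point): centre of the bar handle, on its turning axis, 105 mm above the table. The dark steel bar is level, 90 mm long, 14 mm wide and 20 mm high (its underside 95 mm above the table), best gripped across its 14 mm width at its middle. The point turns with the bar: x along the bar's length, z up. Under the bar are only a stem 12 mm across and, from 70 mm above the table downward, the brass valve body
- bar_valve: the fixed bar-handled valve on its pipe: a level steel pipe 24 mm thick, 45 mm above the table, its two ends bent down to round flanges on the table 170 mm apart, a brass valve body 60 mm long and 44 mm thick in the middle. Origin on the table straight under the handle's axis; x along the pipe, z up. The bar's yaw is this body's yaw + 90 degrees + the opening angle
- wheel_rim (a point): a point on the rim of the other valve's round handwheel (dark steel, 96 mm across, three spokes, rim centre 105 mm above the table, point 42 mm from the wheel's axis). Its pipe and brass body are the same as the bar-handled valve's. The wheel turns on its vertical axis if pushed; it is to be left alone

How it is judged:
By the outcome, as a careful person would: the job done as asked, in the order asked, and still so for the second after the job is handed in, with the robot touching nothing.
It also fails if it takes over 29 s, if anything falls off the work surface, if the arm or the gripper's body presses on something with over 40 N, if the wrist force passes 120 N, or if a joint passes its speed limit or range.

## Working session

There is one attempt and no reset: what is moved stays moved. The work goes in short steps, Python scripts to look and compute and a tool call to move; the robot and the scene stay as the last step left them, time stands still between calls to the robot, and variables do not carry over. Pictures are saved under pics/ and viewed, at most 10 in all, crops included, and the job is handed in when it is done.

Besides the shell and the picture viewer there is one more tool, called after "Request:" by a JSON object that holds its "method" and its "body", one argument or row to a line. servo_tool: Moves the arm, as the interface text tells. Its arguments: {"type":"object","properties":{"increments":{"type":"array"},"force":{"type":"number"}},"required":["increments"]}

```bash
mkdir -p pics
cat > h.py <<'E'
import numpy as np, cv2
from scipy.spatial.transform import Rotation as R
from plant import *
def pts(d,p):
    # depth image -> world points (HxWx3)
    h,w=d.shape; u,v=np.meshgrid(np.arange(w),np.arange(h))
    a=(u-p["cx"])/p["fx"]; b=(v-p["cy"])/p["fy"]; x,y=a.copy(),b.copy()
    for _ in range(8):
        s=1+p["k1"]*(x*x+y*y); x,y=a/s,b/s
    c=np.stack([x*d,y*d,d],-1)
    M=R.from_rotvec(np.ravel(p["rvec"])).as_matrix()
    return (c-np.ravel(p["tvec"]))@M
E
python3 - <<'E'
from h import *
im=[]
for n in("scene","wrist"):
    p=camera_params(n); a,d=read_camera(n); np.savez(n,a=a,d=d,P=pts(d,p)); im.append(a)
cv2.imwrite("pics/a.png",cv2.resize(np.vstack(im)[:,:,::-1],(480,600)))
cv2.imwrite("pics/s.png",im[0][:,:,::-1])
print(read_state())
E
```

```text
{'t': 0.1, 'q': array([ 1.03560588e+00,  1.31130281e-01,  1.48914014e+00, -6.14041078e-06,
        1.52298283e+00, -8.54252566e-02]), 'dq': array([-1.65688016e-03,  5.27652192e-04, -1.47141429e-03,  1.88625583e-05,
        6.05078840e-04, -5.72606136e-04]), 'joint_torque': array([ 7.83234500e-04, -5.61335385e+01, -4.93095088e+01,  7.70038250e-02,
        2.90679408e-02, -1.54081744e-05]), 'tool_pos': array([0.2607495 , 0.54016764, 0.40378202]), 'orientation': array([-7.00437312e-01, -3.06199881e+00,  2.48642770e-03]), 'force': array([-0.45286176, -0.04099498,  0.0503726 ]), 'wrist_torque': array([ 0.00166914, -0.0150831 , -0.05092394]), 'gripper_force': 0.0, 'opening': 0.0928940339329465}
```

View pics/s.png

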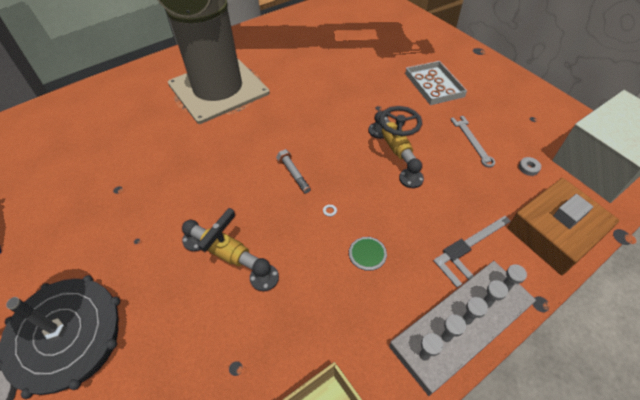

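View pics/a.png

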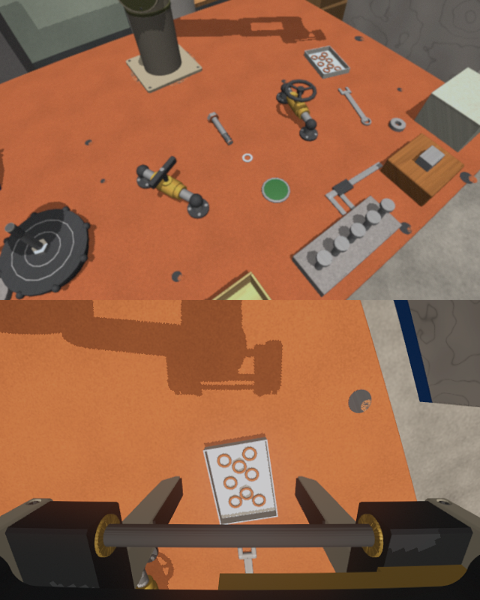

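The scene shows the bar valve around (225,240): bar from (203,246) to (233,213), and its flanges near (194,240) and (264,278). The handwheel valve is at (400,140). The bar valve isn't in the wrist view.

```bash
cat >> h.py <<'E'
def measure(a,P,c0,r=.13):
    near=np.hypot(P[...,0]-c0[0],P[...,1]-c0[1])<r
    z=P[...,2]; hsv=cv2.cvtColor(a,cv2.COLOR_RGB2HSV)
    dark=(hsv[...,2]<110)
    bar=near&dark&(z>.100)&(z<.125)
    pipe=near&(z>.02)&(z<.075)
    out={}
    for n,m in(("bar",bar),("pipe",pipe)):
        q=P[m][:,:2].astype(np.float32)
        (c,s,_)=cv2.minAreaRect(q); b=cv2.boxPoints((c,s,_))
        e=[b[1]-b[0],b[2]-b[1]]; e=max(e,key=np.linalg.norm)
        mu=q.mean(0); v=np.linalg.svd(q-mu,full_matrices=False)[2][0]
        print(n,m.sum(),"rect c",np.round(c,4),"size",np.round(s,4),"yaw rect",round(np.degrees(np.arctan2(e[1],e[0]))%180,1),"pca",round(np.degrees(np.arctan2(v[1],v[0]))%180,1),"zmed",np.median(P[m][:,2]))
E
python3 - <<'E'
from h import *
f=np.load("scene.npz"); P=f["P"]; print(P[230,217],P[240,194],P[278,264],P[215,231],P[245,205],P[122,400])
print("table",np.median(P[300:330,150:200,2]))
measure(f["a"],P,P[230,217][:2])
E
```

```text
[ 0.51374865 -0.22375587  0.11432728] [ 0.44131844 -0.26219146  0.02171097] [ 0.59376351 -0.19013591  0.02243481] [ 0.49624355 -0.18851945  0.11012821] [ 0.52886677 -0.25380711  0.11366479] [0.4879487  0.22273999 0.11063653]
table 0.0010287321103104072
bar 508 rect c [ 0.5078 -0.222 ] size [0.0148 0.0899] yaw rect 115.5 pca 115.6 zmed 0.1143052602379813
pipe 1580 rect c [ 0.5086 -0.2219] size [0.1982 0.0431] yaw rect 25.6 pca 24.9 zmed 0.057815322169588776
```

```bash
cat >> h.py <<'E'
def go(target,byaw):
    """slide (mm, tool axes) and dr to have TCP at target, tool y at yaw byaw (deg)"""
    s=read_state(); T=R.from_rotvec(s["orientation"]); M=T.as_matrix()
    y=np.degrees(np.arctan2(M[1,1],M[0,1])); 
    print("t",s["t"],"q",np.round(s["q"],2),"tool y yaw",y,"x dir",M[:,0],"pos",s["tool_pos"],"open",s["opening"])
    print("slide",np.round(M.T@(np.array(target)-s["tool_pos"])*1e3,1))
    for k in(0,180,-180):
        b=np.radians(byaw+k); Y=np.array([np.cos(b),np.sin(b),0]); Z=np.array([0,0,-1.]); W=np.stack([np.cross(Y,Z),Y,Z],1)
        print("dr",k,np.round((T.inv()*R.from_matrix(W)).as_rotvec(),3))
    for n in("wrist",):
        p=camera_params(n); C=R.from_rotvec(np.ravel(p["rvec"])).as_matrix(); print("cam pos",-C.T@np.ravel(p["tvec"]),"fwd",C[2])
E
python3 -c "
from h import *
go([.508,-.222,.40],25.5)"
```

```text
t 0.1 q [ 1.04  0.13  1.49 -0.    1.52 -0.09] tool y yaw 64.23037651908528 x dir [-9.00549286e-01  4.34753914e-01  1.35574102e-04] pos [0.2607495  0.54016764 0.40378202] open 0.0928940339329465
slide [-554.  -578.9    4.7]
dr 0 [-0.002  0.     0.676]
dr 180 [-1.000e-03 -2.000e-03 -2.466e+00]
dr -180 [-1.000e-03 -2.000e-03 -2.466e+00]
cam pos [0.18937142 0.57370658 0.38328293] fwd [ 0.25548647 -0.12453336 -0.95875863]
```

Request:
{"method": "servo_tool", "body": {
  "increments": [
    {"slide": [-554,-579,5],"dr": [0,0,0.676],"jaw": 0},
    {"slide": [-554,-579,5],"dr": [0,0,0.676],"jaw": 0},
    {"slide": [-554,-579,5],"dr": [0,0,0.676],"jaw": 0},
    {"slide": [-554,-579,5],"dr": [0,0,0.676],"jaw": 0},
    {"slide": [-554,-579,5],"dr": [0,0,0.676],"jaw": 0},
    {"slide": [-554,-579,5],"dr": [0,0,0.676],"jaw": 0},
    {"slide": [-554,-579,5],"dr": [0,0,0.676],"jaw": 0},
    {"slide": [-554,-579,5],"dr": [0,0,0.676],"jaw": 0},
    {"slide": [-554,-579,5],"dr": [0,0,0.676],"jaw": 0},
    {"slide": [-554,-579,5],"dr": [0,0,0.676],"jaw": 0},
    {"slide": [-554,-579,5],"dr": [0,0,0.676],"jaw": 0},
    {"slide": [-554,-579,5],"dr": [0,0,0.676],"jaw": 0},
    {"slide": [-554,-579,5],"dr": [0,0,0.676],"jaw": 0},
    {"slide": [-554,-579,5],"dr": [0,0,0.676],"jaw": 0},
    {"slide": [-554,-579,5],"dr": [0,0,0.676],"jaw": 0},
    {"slide": [-554,-579,5],"dr": [0,0,0.676],"jaw": 0},
    {"slide": [-554,-579,5],"dr": [0,0,0.676],"jaw": 0},
    {"slide": [-554,-579,5],"dr": [0,0,0.676],"jaw": 0},
    {"slide": [-554,-579,5],"dr": [0,0,0.676],"jaw": 0},
    {"slide": [-554,-579,5],"dr": [0,0,0.676],"jaw": 0}
  ]
}}

```text
t: 2.1
tool_pos: [0.5079, -0.2206, 0.4]
orientation: [1.674, 2.658, 0.0]
force: [-1.2, 0.1, 0.7]
opening: 0.0928
gripper_force: 0.0
```

Run:
```python
from h import *
go([.508,-.222,.274],25.5)
p=camera_params("wrist"); a,d=read_camera("wrist"); P=pts(d,p); np.savez("w2",a=a,P=P)
cv2.imwrite("pics/w2.png",a[:,:,::-1])
measure(a,P,[.508,-.222],.12)
```

```text
t 2.1 q [-0.5   0.01  1.63  0.    1.51 -0.95] tool y yaw 25.585998496474566 x dir [-4.31865318e-01  9.01938101e-01 -9.62896383e-05] pos [ 0.50790528 -0.22061725  0.40003868] open 0.09278053599726567
slide [ -1.3  -0.6 126. ]
dr 0 [0.    0.    0.002]
dr 180 [-0.00e+00  1.00e-03 -3.14e+00]
dr -180 [-0.00e+00  1.00e-03 -3.14e+00]
cam pos [ 0.47349477 -0.15020388  0.37948395] fwd [ 0.12406126 -0.25526478 -0.95887888]
bar 822 rect c [ 0.5061 -0.2213] size [0.0137 0.0871] yaw rect 115.1 pca 115.5 zmed 0.11427720065380173
pipe 4368 rect c [ 0.5065 -0.2221] size [0.202  0.0421] yaw rect 25.1 pca 24.5 zmed 0.058113831071559596
```

View pics/w2.png

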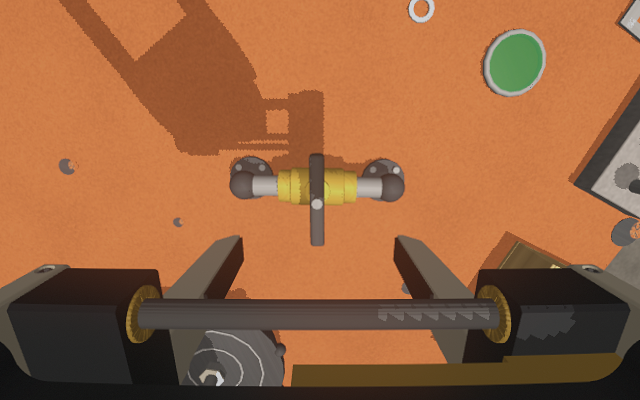

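The wrist view shows the bar centred at (317,200), square across the pipe (245–390, 186), so the valve is shut and the fingers straddle it. I'll descend and grip.

Request:
{"method": "servo_tool", "body": {
  "increments": [
    {"slide": [-0.5,-1,40],"dr": [0,0,0],"jaw": 0},
    {"slide": [-0.5,-1,80],"dr": [0,0,0],"jaw": 0},
    {"slide": [-0.5,-1,110],"dr": [0,0,0],"jaw": 0.2},
    {"slide": [-0.5,-1,125],"dr": [0,0,0],"jaw": 0.4},
    {"slide": [-0.5,-1,125],"dr": [0,0,0],"jaw": 0.6},
    {"slide": [-0.5,-1,125],"dr": [0,0,0],"jaw": 0.8},
    {"slide": [-0.5,-1,125],"dr": [0,0,0],"jaw": 1},
    {"slide": [-0.5,-1,125],"dr": [0,0,0],"jaw": 1},
    {"slide": [-0.5,-1,125],"dr": [0,0,0],"jaw": 1},
    {"slide": [-0.5,-1,125],"dr": [0,0,0],"jaw": 1},
    {"slide": [-0.5,-1,125],"dr": [0,0,0],"jaw": 1},
    {"slide": [-0.5,-1,125],"dr": [0,0,0],"jaw": 1}
  ],
  "force": 40
}}

```text
t: 3.35
tool_pos: [0.5073, -0.2229, 0.2747]
orientation: [-1.677, -2.657, 0.0]
force: [-0.8, -0.5, 0.0]
opening: 0.0175
gripper_force: 0.0
```

Request:
{"method": "servo_tool", "body": {
  "increments": [
    {"slide": [0,0,0],"dr": [0,0,0],"jaw": 1},
    {"slide": [0,0,0],"dr": [0,0,0],"jaw": 1},
    {"slide": [0,0,0],"dr": [0,0,0],"jaw": 1},
    {"slide": [0,0,0],"dr": [0,0,0],"jaw": 1}
  ],
  "force": 40
}}

```text
t: 3.75
tool_pos: [0.5074, -0.2228, 0.2747]
orientation: [1.676, 2.657, 0.0]
force: [0.3, 0.4, -0.5]
opening: 0.0137
gripper_force: 40.0
```

```bash
python3 -c "
from h import *
go([.507,-.2215,.274],160.1-90)
s=read_state();print(s['force'],s['wrist_torque'],s['gripper_force'])"
```

```text
t 3.75 q [-0.51  0.11  1.76  0.    1.28 -0.95] tool y yaw 25.501855200554225 x dir [-4.30540322e-01  9.02571344e-01  3.73060878e-06] pos [ 0.5073826  -0.22276734  0.27470387] open 0.013665411457644792
slide [1.3 0.2 0.7]
dr 0 [ 0.     0.    -0.778]
dr 180 [ 0.    -0.     2.363]
dr -180 [ 0.    -0.     2.363]
cam pos [ 0.4730792  -0.15232547  0.25419465] fwd [ 0.12351119 -0.25548186 -0.95889207]
[ 0.25377695  0.38166918 -0.47285805] [ 0.08433526 -0.19391219  0.17995812] 39.989508390426636
```

Request:
{"method": "servo_tool", "body": {
  "increments": [
    {"slide": [0,0,0],"dr": [0,0,-0.08],"jaw": 1},
    {"slide": [0.5,0,0],"dr": [0,0,-0.17],"jaw": 1},
    {"slide": [1,0,0],"dr": [0,0,-0.27],"jaw": 1},
    {"slide": [1,0,0],"dr": [0,0,-0.37],"jaw": 1},
    {"slide": [1,0,0],"dr": [0,0,-0.47],"jaw": 1},
    {"slide": [1,0,0],"dr": [0,0,-0.57],"jaw": 1},
    {"slide": [1,0,0],"dr": [0,0,-0.66],"jaw": 1},
    {"slide": [1,0,0],"dr": [0,0,-0.73],"jaw": 1},
    {"slide": [1,0,0],"dr": [0,0,-0.78],"jaw": 1},
    {"slide": [1,0,0],"dr": [0,0,-0.78],"jaw": 1},
    {"slide": [1,0,0],"dr": [0,0,-0.78],"jaw": 1},
    {"slide": [1,0,0],"dr": [0,0,-0.78],"jaw": 1}
  ]
}}

```text
t: 4.95
tool_pos: [0.5076, -0.222, 0.2747]
orientation: [0.54, 3.092, 0.0]
force: [7.0, -0.2, -4.4]
opening: 0.0139
gripper_force: 40.0
```

```bash
python3 -c "
from h import *
go([.507,-.2215,.274],160.1-90)
s=read_state();print(s['force'],s['wrist_torque'],s['gripper_force'])
a,d=read_camera('scene');P=pts(d,camera_params('scene'));measure(a,P,[.507,-.2215])"
```

```text
t 4.95 q [-0.51  0.11  1.76  0.    1.28 -1.73] tool y yaw 70.1801181607974 x dir [-0.94076035  0.33906439 -0.00230206] pos [ 0.50755764 -0.22195461  0.27473583] open 0.013876734281244247
slide [0.7 0.2 0.7]
dr 0 [0.    0.002 0.001]
dr 180 [-4.00e-03  1.00e-03 -3.14e+00]
dr -180 [-4.00e-03  1.00e-03 -3.14e+00]
cam pos [ 0.43307555 -0.19593058  0.25404536] fwd [ 0.26989606 -0.09646611 -0.9580451 ]
[ 6.97748136 -0.2053707  -4.4441901 ] [-0.09805753 -1.13865453  0.01519979] 39.98348414897919
bar 412 rect c [ 0.5114 -0.2222] size [0.0444 0.0806] yaw rect 141.9 pca 164.3 zmed 0.11518965195797426
pipe 1419 rect c [ 0.5088 -0.2227] size [0.1988 0.0424] yaw rect 26.3 pca 27.1 zmed 0.05700346319597978
```

Turned; now release gradually, rise, and look.

Request:
{"method": "servo_tool", "body": {
  "increments": [
    {"slide": [0,0,0],"dr": [0,0,0],"jaw": 0.8},
    {"slide": [0,0,0],"dr": [0,0,0],"jaw": 0.6},
    {"slide": [0,0,0],"dr": [0,0,0],"jaw": 0.4},
    {"slide": [0,0,0],"dr": [0,0,0],"jaw": 0},
    {"slide": [0,0,0],"dr": [0,0,0],"jaw": 0},
    {"slide": [0,0,0],"dr": [0,0,0],"jaw": 0},
    {"slide": [0,0,-25],"dr": [0,0,0],"jaw": 0},
    {"slide": [0,0,-60],"dr": [0,0,0],"jaw": 0},
    {"slide": [0,0,-100],"dr": [0,0,0],"jaw": 0},
    {"slide": [0,0,-130],"dr": [0,0,0],"jaw": 0},
    {"slide": [0,0,-130],"dr": [0,0,0],"jaw": 0},
    {"slide": [0,0,-130],"dr": [0,0,0],"jaw": 0}
  ]
}}

```text
t: 6.2
tool_pos: [0.5071, -0.222, 0.4056]
orientation: [0.54, 3.093, -0.001]
force: [0.5, 0.4, 0.4]
opening: 0.0926
gripper_force: 0.0
```

Run:
```python
from h import *
go([.507,-.2215,.274],70.1)
p=camera_params("wrist"); a,d=read_camera("wrist"); P=pts(d,p)
cv2.imwrite("pics/w3.png",a[:,:,::-1])
measure(a,P,[.507,-.2215],.12)
a,d=read_camera('scene');P=pts(d,camera_params('scene'));measure(a,P,[.507,-.2215])
```

```text
t 6.2 q [-0.51  0.    1.62 -0.    1.52 -1.73] tool y yaw 70.18639217472307 x dir [-0.94079872  0.33896009 -0.00195385] pos [ 0.50706285 -0.22202906  0.40557529] open 0.09261899636269183
slide [  0.5   0.5 131.6]
dr 0 [-0.     0.002  0.002]
dr 180 [-3.00e-03 -1.00e-03 -3.14e+00]
dr -180 [-3.00e-03 -1.00e-03 -3.14e+00]
cam pos [ 0.43256264 -0.19601311  0.38491445] fwd [ 0.2693493  -0.09700055 -0.958145  ]
bar 414 rect c [ 0.5062 -0.2219] size [0.0131 0.0878] yaw rect 159.9 pca 159.7 zmed 0.11406156159075412
pipe 4040 rect c [ 0.5058 -0.222 ] size [0.2005 0.0425] yaw rect 23.6 pca 25.2 zmed 0.0577785518998806
bar 378 rect c [ 0.5076 -0.2222] size [0.0144 0.0895] yaw rect 160.4 pca 160.4 zmed 0.11508428247301497
pipe 1645 rect c [ 0.5084 -0.2218] size [0.1981 0.0434] yaw rect 24.6 pca 25.2 zmed 0.057655252350402995
```

View pics/w3.png

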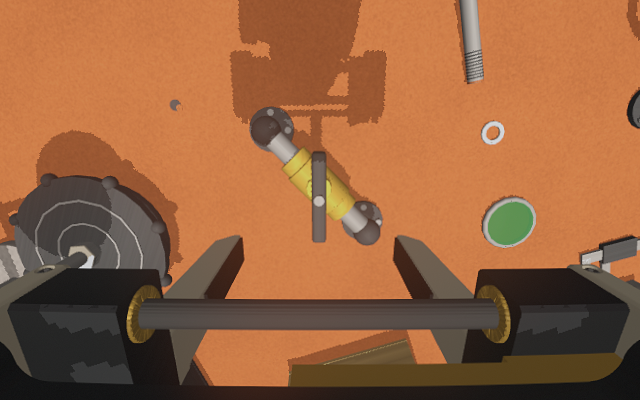

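The wrist view shows the bar at (318,197), free of the fingers and at about 45° to the pipe, which runs from (267,130) to (367,232). Measured, the bar's yaw is 160.1° and the pipe's 25.1°, an opening of 45.0°.

```bash
python3 -c "
from plant import close_job
print(close_job())"
```

```text
the job is handed in; nothing more can be done
None
```

The bar-handled valve now stands at about 45° (half open) by the camera measurements; the gripper has let go and lifted clear, the handwheel valve was not touched, and the job was handed in after about 6.3 s.

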